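# Check both corner springs of a mirror mount

### The job

Check the two springs of the mirror mount with the fingertips: press down on the round pad at its front corner until that corner's pointer stands between the two lines of the rider on its scale, keep it there for a second without pushing on past the mark, then let go so that the corner springs back up. After that, do the same with the square pad on the other front corner, and finish with the plate fully back up. Only press: do not lift or shift the mount, move the riders, touch the mirror glass or disturb the things standing round it.

Things in the scene. Friction and masses are not known exactly. Their poses are not given: they have to be found in the camera images.
- mount: spring-backed mirror mount, loose on the bench, about 2 kg: dark steel base 160 (x) x 236 (y) x 12 mm, above it an aluminium tilt plate 146 x 152 x 8 mm (top 70 mm above the bench) on a ball pivot at the rear middle (x = +55 mm) and two sprung front corners, pads at x = -55, y = +60 (round) and -60 mm (square). Origin: centre of the underside; x to the rear, away from the robot, y left, z up.
- mount_center (a point): centre of the base plate of the mount, 6 mm above the bench
- top_round (a point): centre of the top face of the round black press pad on the mount's front left corner (seen from the robot). The pad is a disc 32 mm in diameter, 6 mm high with stepped or sloping sides, its top face about 20 mm across; at rest the top stands 76 mm above the bench. It moves with the plate.
- pad_round: the same round press pad; origin at the centre of its underside, axes as the plate's.
- tip_round (a point): free end of the flat black pointer beside the round pad: 2 mm thick, 43 mm outward from the pad's centre along the mount's +y, at half the plate's thickness (66 mm above the bench at rest). It moves with the plate, about 1.35 mm down for each 1 mm that the pad centre goes down.
- mark_round (a point): middle of the mark: midway between the two dark lines (inner edges 10 mm apart) on the white rider, 28 x 20 mm, clamped on the upright scale behind the round corner's pointer. Set 12 to 24 mm below the resting pointer, differing from run to run. Axes as the mount's, z up. The scale is 24 mm wide, its round head reaches 104 mm above the bench.
- tilt_round (a joint): tilt of the plate at the round corner, rad: 0 at rest against its stop, growing as that corner is pressed, 0.25 at the bottom stop. The pad goes down about 105 mm per rad. The spring needs about 3 N at the pad to start and about 0.27 N more per mm.
- top_square (a point): centre of the top face of the square black press pad on the mount's front right corner (seen from the robot). The pad is 32 x 32 mm, 6 mm high with stepped or sloping sides, its top face about 26 x 26 mm; at rest the top stands 76 mm above the bench. It moves with the plate.
- pad_square: the same square press pad; origin at the centre of its underside, axes as the plate's.
- tip_square (a point): free end of the flat black pointer beside the square pad: 2 mm thick, 43 mm outward from the pad's centre along the mount's -y, at half the plate's thickness (66 mm above the bench at rest). It moves with the plate, about 1.35 mm down for each 1 mm that the pad centre goes down.
- mark_square (a point): middle of the mark: midway between the two dark lines (inner edges 10 mm apart) on the white rider, 28 x 20 mm, clamped on the upright scale behind the square corner's pointer. Set 12 to 24 mm below the resting pointer, differing from run to run. Axes as the mount's, z up. The scale is 24 mm wide, its square head reaches 101 mm above the bench.
- tilt_square (a joint): tilt of the plate at the square corner, rad: 0 at rest against its stop, growing as that corner is pressed, 0.25 at the bottom stop. The pad goes down about 105 mm per rad. The spring needs about 3 N at the pad to start and about 0.27 N more per mm.
- mirror: round mirror glass, 50 mm in diameter, face up in a low black ring (60 mm outside, 5 mm high) on the middle of the tilt plate (10 mm in front of the mount's centre); not to be touched. Origin: centre of its underside.
- reagent_bottle_mid (a point): bystander: loose capped reagent bottle, 56 mm in diameter, 102 mm high; point at its centre, half-way up
- glass_beaker_mid (a point): bystander: loose clear beaker, 52 mm in diameter, 62 mm high; point at its centre, half-way up
- pen_mid (a point): bystander: loose marker pen lying flat, 134 mm long, 12 mm thick; point at its centre

How it is judged:
On the way, in this order (a step that is already met when the one before it is completed fails the run):
1. a finger presses the round pad and its pointer stands between the rider's lines (z of tip_round in the frame of mark_round between -0.005 and 0.005 m and contact force between the fingers and pad_round above 0.5 N), for 0.5 s.
2. the round corner is let go and both corners are back up (value of joint each of tilt_round, tilt_square below 0.02 rad and contact force between the fingers and mount below 0.2 N), for 0.1 s.
3. a finger presses the square pad and its pointer stands between the rider's lines (z of tip_square in the frame of mark_square between -0.005 and 0.005 m and contact force between the fingers and pad_square above 0.5 N), for 0.5 s.
At the end, for the whole second after the job is handed in: After both presses the plate is back at rest (both tilts under 0.02 rad and still), the mount stands flat within 10 mm of where it stood, and the bottle, beaker and pen are within 20 mm of theirs. During each press the pointer stood within 5 mm of the middle of the mark for at least 0.5 s (value of joint each of tilt_round, tilt_square below 0.02 rad and velocity of joint each of tilt_round, tilt_square below 0.05 rad/s and distance of mount_center from where it was at the start of the episode below 0.01 m and angle between mount's own z axis and vertical below 0.03 rad and linear speed of mount below 0.02 m/s and distance of each of reagent_bottle_mid, glass_beaker_mid, pen_mid from where it was at the start of the episode below 0.02 m); the robot touches nothing.
It fails at once if the mount is shifted or lifted by more than 10 mm (distance of mount_center from where it was at the start of the episode above 0.01 m).
It fails at once if the mirror glass is touched (contact force between any of the fingers, the arm and mirror above 0.3 N).
It fails at once if a bystander (bottle, beaker or pen) is moved by more than 20 mm or lifted (distance of any of reagent_bottle_mid, glass_beaker_mid, pen_mid from where it was at the start of the episode above 0.02 m).
It fails at once if a corner is pushed well past its mark (pointer more than 6 mm below the lower line) (z of tip_round in the frame of mark_round below -0.011 m or z of tip_square in the frame of mark_square below -0.011 m).
It fails at once if a rider is moved on its scale, or carried along by turning the mount, by more than 11 mm (distance of any of mark_round, mark_square from where it was at the start of the episode above 0.011 m).
It also fails if it takes over 51 s, if anything falls off the work surface, if the arm or the gripper's body presses on something with over 40 N, if the wrist force passes 120 N, or if a joint passes its speed limit or range.

### The arm

A 6-joint arm with a two-finger parallel gripper is mounted at the origin on a cart in front of the work surface, level with it; the furniture and walls round the work are solid. World frame = base frame: x ahead of the robot, y to its left, z up, the work surface at z = 0. Lengths are in m, angles in rad, forces in N, time in s.
With the tool pointing down it reaches from about 0.35 to 0.975 m from the base axis. Payload 4.9 kg.
Tool frame: the origin (TCP) lies on the mounting face of the last link; the fingertips stand 173 mm ahead of it and the grasp point (between the pads) lies 155 mm ahead of it (tcp_to_grasp is the distance from the TCP to the grasp point, in m); z points along the fingers, y is the line along which they close (so a half turn about z gives the same grasp; the last joint's range is limited). The gripper opens to 85 mm and grips with 20 to 120 N. Pads are 22 mm wide; open, the fingers measure 114 mm over their backs; the gripper's body (76 mm by 85 mm) begins 54 mm behind the grasp point. The pads swing forward as they close: fully open they stand 13 mm farther back than shut.
Start: joints at [0.999, 0.053, 1.613, -0, 1.476, -0.119], TCP at [0.273, 0.562, 0.405] pointing down, gripper open.
Joint ranges: [-3.01, 3.01], [-1.01, 2.22], [0.06, 2.58], [-1.02, 4.17], [0.09, 2.62], [-3.14, 3.14]. Speed limits (rad/s): [2.57, 2.57, 3.14, 3.14, 3.14, 3.14].

### API

Orientations are given as a rotation vector (axis times angle).
In Python, from station import get_obs, get_image, calibration, finish_job, tcp_to_grasp gives the robot as it stands. The module is installed in compiled form; this text tells all that it offers.
- The arm moves only by the tool arm_command, never from a script. Its argument "plan" is a list that holds one entry, the list of rows, each a list of 6 numbers: the shift along the tool's x, y, z in cm, then the turn, a rotation vector about the tool's x, y, z in rad. A call has 1 to 12 rows; each row is the pose to reach, as a shift and turn from the pose commanded when the call began, along the tool's axes at that moment; what a row does not reach only later rows make up. A row lasts 1/12 s, in which the tool goes at most 41.7 mm and 7.16 degrees, less where a joint would pass 70% of its speed; a pose out of reach is approached as far as the arm can. A call with a gripper value outside its range is refused whole. "gripper" is the closure, from -1 (fully open) to 1 (shut), set as the call begins (left out, the last holds). The fingers move at their own pace and stop on an object; "force" is the grip in N (left out, the last holds). Time passes only in rows, so rows that repeat a pose let the fingers close. It gives the time, the measured TCP pose, the force, the opening and the grip force at its end, in the units of the state.
- get_obs(): the state, without advancing time (a new reading comes with each control period).
- get_image(name): name is "scene" or "top" or "wrist"; returns (picture, depth): 384x512x3 uint8, blue, green, red; 384x512 float32, m along the optical axis (not along the pixel's ray), 0 where there is no reading.
- calibration(name): a dict with "fx", "fy", "cx", "cy" (pixels), "pose" (4x4, takes a point from camera to world coordinates). Camera axes: x right, y up, looking along -z (the intrinsics and any distortion apply to the point x, -y, -z); pixel columns grow to the right and rows downward; lengths in m; the calibration is good to about 2 mm. A picture is of the moment at which its call begins: read the wrist's pose just before it. calibration takes no time and is no camera call; for the wrist camera it gives the pose at the moment of the call.
- finish_job(): hands the job in; it is judged then, once.
The state is a dict: "t": time; "q": joint angles; "dq": joint speeds; "effort": joint torques, N m; "tool_pos": TCP position; "tool_rot": TCP orientation; "contact_force": force on the tool from outside, world axes, zero at the start; "wrist_torque": the same for the moment, N m; "opening": finger opening in m; "grip_force": force on a finger pad.
Only numpy, scipy, OpenCV 4.12 (cv2) and the standard library are available. Lean on these libraries where they do the work, as an engineer would, in place of code of your own. Each camera call takes 0.05 s, during which the arm holds its last target. There are 200 camera calls.

## Working session

There is one attempt and no reset: what is moved stays moved. The work goes in short steps, Python scripts to look and compute and a tool call to move; the robot and the scene stay as the last step left them, time stands still between calls to the robot, and variables do not carry over. Pictures are saved under pics/ and viewed, at most 10 in all, crops included, and the job is handed in when it is done.

Besides the shell and the picture viewer there is one more tool, called after "Emit:" by a JSON object that holds its "api" and its "payload", one argument or row to a line. arm_command: Moves the arm, as the interface text tells. Its arguments: {"type":"object","properties":{"plan":{"type":"array"},"gripper":{"type":"number"},"force":{"type":"number"}},"required":["plan"]}

```bash
mkdir -p pics
cat > h.py <<'E'
import numpy as np, cv2
from station import *
def world(name,dep,uv,cal=None):
    c=cal or calibration(name); out=[]
    for u,v in uv:
        d=float(dep[int(v),int(u)]); p=np.array([(u-c['cx'])/c['fx']*d,-(v-c['cy'])/c['fy']*d,-d,1]); out.append((c['pose']@p)[:3])
    return np.array(out)
def proj(name,P,cal=None):
    c=cal or calibration(name); q=np.linalg.inv(c['pose'])@np.r_[P,1]
    return c['cx']+c['fx']*q[0]/-q[2], c['cy']+c['fy']*-q[1]/-q[2]
E
python3 - <<'E'
from h import *
o=get_obs(); print({k:np.round(v,3) for k,v in o.items()}, tcp_to_grasp if not callable(tcp_to_grasp) else tcp_to_grasp())
for n in ("scene","top"):
    c=calibration(n); print({k:np.round(v,3) for k,v in c.items()})
    p,d=get_image(n); cv2.imwrite(f"pics/{n}0.png",p); np.save(f"{n}0.npy",d)
E
```

```text
{'t': np.float64(0.0), 'q': array([ 0.999,  0.053,  1.614, -0.   ,  1.476, -0.119]), 'dq': array([ 0.002, -0.001, -0.001,  0.001,  0.001,  0.   ]), 'effort': array([-0.0000e+00, -3.9367e+01, -3.7019e+01, -0.0000e+00,  7.0000e-03,
       -0.0000e+00]), 'tool_pos': array([0.273, 0.562, 0.403]), 'tool_rot': array([-7.050e-01, -3.061e+00,  3.000e-03]), 'contact_force': array([-0.377, -0.039, -0.091]), 'wrist_torque': array([ 0.004,  0.057, -0.002]), 'grip_force': np.float64(0.0), 'opening': np.float64(0.085)} 0.1547
{'fx': np.float64(381.07), 'fy': np.float64(381.07), 'cx': np.float64(248.408), 'cy': np.float64(198.899), 'pose': array([[ 0.827,  0.337, -0.45 ,  0.069],
       [-0.562,  0.523, -0.641, -0.505],
       [ 0.019,  0.783,  0.622,  0.758],
       [ 0.   ,  0.   ,  0.   ,  1.   ]])}
{'fx': np.float64(395.844), 'fy': np.float64(395.844), 'cx': np.float64(257.947), 'cy': np.float64(194.816), 'pose': array([[-1.200e-02,  9.750e-01, -2.220e-01,  2.990e-01],
       [-1.000e+00, -1.200e-02,  1.000e-03,  1.670e-01],
       [-1.000e-03,  2.220e-01,  9.750e-01,  1.114e+00],
       [ 0.000e+00,  0.000e+00,  0.000e+00,  1.000e+00]])}
```

View pics/scene0.png

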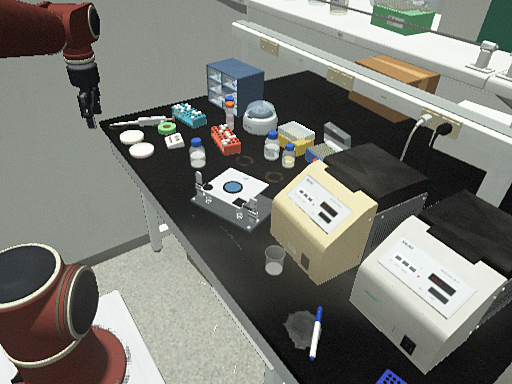

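View pics/top0.png

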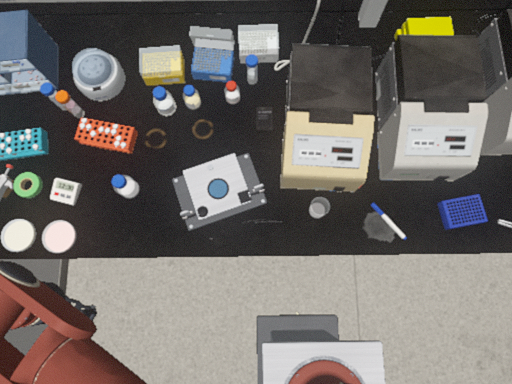

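The mount lies around top pixel (218,190), rotated by about 17°, with the round pad near (202,211) and the beige machine to its right. Next I'll enlarge that part of both views.

Run:
```python
from h import *
a=cv2.imread("pics/top0.png")[145:235,165:275]; b=cv2.imread("pics/scene0.png")[160:235,185:280]
a=cv2.resize(a,(440*1,360),interpolation=cv2.INTER_CUBIC); b=cv2.resize(b,None,fx=3.75,fy=3.75,interpolation=cv2.INTER_CUBIC)
b=cv2.resize(b,(356,360)); cv2.imwrite("pics/c0.png",np.hstack([a,b]))
d=np.load("top0.npy")
P=world("top",d,[(218,188),(202,211),(245,200),(231,165),(193,170),(320,205),(123,185),(300,165)]);print(P.round(3))
```

```text
[[ 0.557  0.274  0.07 ]
 [ 0.493  0.315  0.075]
 [ 0.522  0.2    0.073]
 [ 0.623  0.239  0.067]
 [ 0.609  0.343  0.068]
 [ 0.52  -0.012  0.003]
 [ 0.563  0.525  0.09 ]
 [ 0.595  0.058  0.151]]
```

View pics/c0.png

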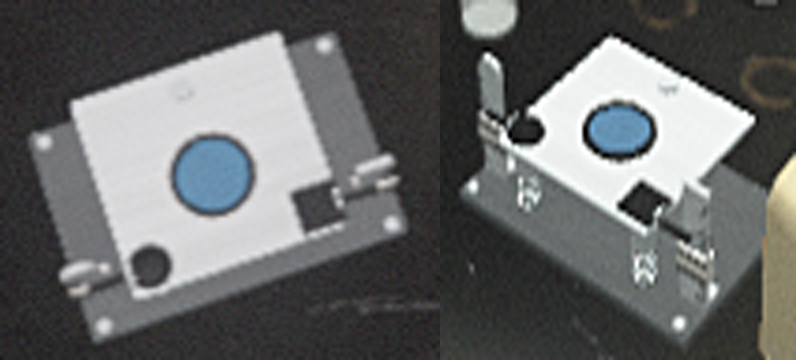

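The enlarged view shows the round pad at top px (202.8,211.3) and the square pad at (244.8,196.5). They are 121 mm apart, which agrees with the given 120 mm, and the yaw comes out near 18°. Now I'll work out the move to a tilted wrist-camera view from the front.

Run:
```python
from h import *
from scipy.spatial.transform import Rotation as R
d=np.load("top0.npy"); P=world("top",d,[(202.8,211.3),(244.8,196.5),(218,188.5)]); print(P.round(4))
o=get_obs(); T=np.eye(4);T[:3,:3]=R.from_rotvec(o['tool_rot']).as_matrix();T[:3,3]=o['tool_pos']
c=calibration("wrist"); C=np.linalg.inv(T)@c['pose']; print(C.round(3),c['fx'],c['cx'],c['cy']); np.save("C.npy",C)
print(T.round(3))
# desired tool pose so that camera looks along dir
yaw=np.radians(20); el=np.radians(40)
x=np.array([np.cos(yaw),np.sin(yaw),0]); z=x*np.cos(el)-np.array([0,0,1])*np.sin(el)
# camera at tgt - z*dist ; camera axes: right = -y-ish
tgt=np.array([.50,.26,.06]); cz=-z; cx=np.cross([0,0,1],cz); cx/=np.linalg.norm(cx); cy=np.cross(cz,cx)
for dist in (.22,.28):
  W=np.eye(4); W[:3,:3]=np.c_[cx,cy,cz]; W[:3,3]=tgt-z*dist
  for flip in (1,-1):
    W2=W.copy(); W2[:3,0]*=flip; W2[:3,1]*=flip
    G=W2@np.linalg.inv(C); D=np.linalg.inv(T)@G
    print(dist,flip,'tool',G[:3,3].round(3),'zdir',G[:3,2].round(2),'shift',(D[:3,3]*100).round(1),'rot',R.from_matrix(D[:3,:3]).as_rotvec().round(3))
```

```text
[[0.4923 0.3132 0.075 ]
 [0.5307 0.2008 0.0781]
 [0.5558 0.2738 0.0697]]
[[-0.001  0.966  0.258  0.065]
 [ 1.     0.001 -0.     0.001]
 [-0.     0.258 -0.966  0.031]
 [ 0.     0.     0.     1.   ]] 316.90424641089766 249.68259390399925 188.82051408990193
[[-0.899  0.437 -0.001  0.273]
 [ 0.437  0.899 -0.002  0.562]
 [ 0.    -0.002 -1.     0.404]
 [ 0.     0.     0.     1.   ]]
0.22 1 tool [0.289 0.184 0.156] zdir [ 0.85  0.31 -0.42] shift [-17.9 -33.2  24.9] rot [-1.295  0.55   2.031]
0.22 -1 tool [0.375 0.213 0.264] zdir [ 0.54  0.2  -0.82] shift [-24.4 -26.8  14. ] rot [-0.246 -0.579 -0.776]
0.28 1 tool [0.246 0.169 0.194] zdir [ 0.85  0.31 -0.42] shift [-14.8 -36.5  21. ] rot [-1.295  0.55   2.031]
0.28 -1 tool [0.332 0.198 0.302] zdir [ 0.54  0.2  -0.82] shift [-21.2 -30.1  10.2] rot [-0.246 -0.579 -0.776]
```

Emit:
{"api": "arm_command", "payload": {
  "plan": [
    [[-2,-3,1,-0.02,-0.05,-0.06],[-4,-6,2,-0.05,-0.11,-0.14],[-6.3,-9,3,-0.07,-0.17,-0.23],[-8.5,-12,4,-0.1,-0.23,-0.31],[-10.6,-15,5,-0.12,-0.29,-0.39],[-12.7,-18,6,-0.15,-0.35,-0.47],[-14.8,-21,7,-0.17,-0.41,-0.54],[-17,-24,8,-0.2,-0.46,-0.62],[-19,-27,9.2,-0.22,-0.52,-0.7],[-21.2,-30.1,10.2,-0.246,-0.579,-0.776],[-21.2,-30.1,10.2,-0.246,-0.579,-0.776],[-21.2,-30.1,10.2,-0.246,-0.579,-0.776]]
  ],
  "gripper": 1,
  "force": 60
}}

```text
t: 1.1
tool_pos: [0.3319, 0.1963, 0.3006]
tool_rot: [-0.435, 2.499, 0.137]
contact_force: [-0.2, 1.3, -0.3]
opening: 0.0002
grip_force: 0.0
```

Run:
```python
from h import *
c=calibration("wrist"); p,d=get_image("wrist"); np.save("w1.npy",d); np.save("w1c.npy",c['pose']); 
cv2.imwrite("pics/w1raw.png",p); cv2.imwrite("pics/w1.png",cv2.resize(cv2.rotate(p,cv2.ROTATE_180) if c['pose'][2,1]<0 else p,(800,600),interpolation=cv2.INTER_CUBIC))
o=get_obs();print(o['t'],o['tool_pos'].round(3),c['pose'].round(3),o['opening'])
```

```text
1.15 [0.332 0.197 0.302] [[-0.338 -0.605 -0.721  0.299]
 [ 0.941 -0.217 -0.259  0.185]
 [ 0.    -0.766  0.643  0.238]
 [ 0.     0.     0.     1.   ]] -0.00014202925593795584
```

View pics/w1.png

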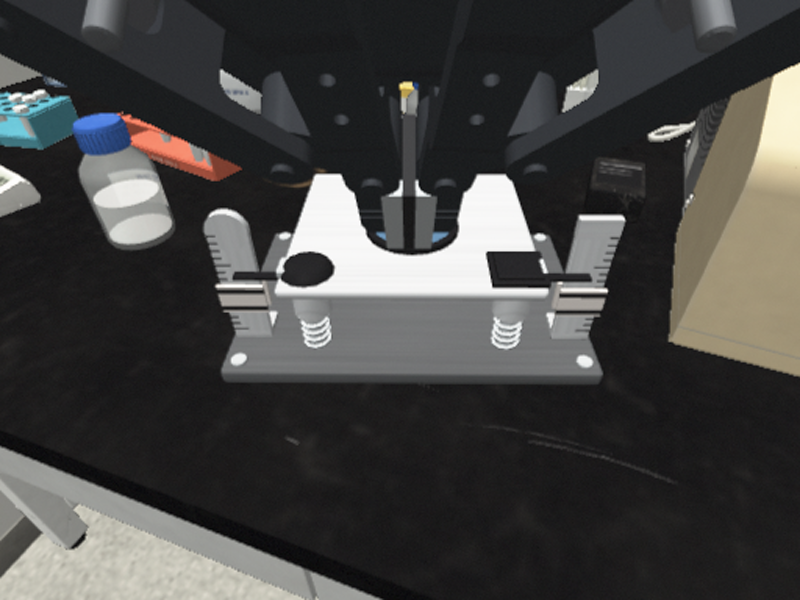

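The picture, rotated upright, shows the mount from the front. In it, the round pad is at (307,269), its pointer ends at about (235,275), and the left rider is at (243,296). The square pad is at (515,268), its pointer ends at (590,277), and the right rider is at (578,298). I'll enlarge the riders.

Run:
```python
from h import *
p=cv2.rotate(cv2.imread("pics/w1raw.png"),cv2.ROTATE_180)
f=lambda x:cv2.resize(p[165:215,x:x+40],None,fx=10,fy=10,interpolation=cv2.INTER_NEAREST)
cv2.imwrite("pics/c1.png",np.hstack([f(137),f(350)]))
g=cv2.cvtColor(p,cv2.COLOR_BGR2GRAY)
for u in (150,155,160,365,370,378): print(u,g[165:215,u])
```

```text
150 [151 151 152 152 152 152 152 151 130  58  41  39  35  35  98 149 184 245
 249 147  86  23  58 121 163 163 164 163 163 163 140  53  19  98 159 151
 142 106  97 148 131  87 109 146 126  77  98  72  73  83]
155 [150 149 149 149 148 148 148 147 127  41  41  42  36  35  99 149 184 245
 249 146  87  23  57 122 163 163 163 163 163 163 142  53  23  99 159 150
 151 151 152 154 154 153 154 153 133 103 154 154 151 143]
160 [149 149 148 148 147 147 147 148 125  41  40  40  37  38  98 151 166 235
 249 154 112  23  58 122 162 162 162 162 163 163 141  56  25  98 160 152
 150 150 151 151 152 152 151 151 149 149 149 153 150 142]
365 [147 153 158 156 151 150 147 146 146 127  59  41  40  37  28  90 151 150
 150 205 245 220 141  53  25  99 163 164 164 162 163 162 154 111  24  57
 120 157 149 148 149 149 149 150 150 150 151 151 153 152]
370 [151 151 151 152 153 153 155 155 154 134  63  41  40  36  25  93 152 151
 150 204 245 219 141  57  22  98 163 163 163 163 163 162 154 112  24  56
 120 157 149 148 148 147 148 148 148 133  98 128 151 152]
378 [151 150 150 151 151 152 151 150 150 150 149 137  98  69  62 102 147 146
 147 202 245 221 142  57  25  78 140 164 163 163 163 164 154 111  27  57
 120 154 124  86 138 121  74  50  41  28  27  30  29  28]
```

View pics/c1.png

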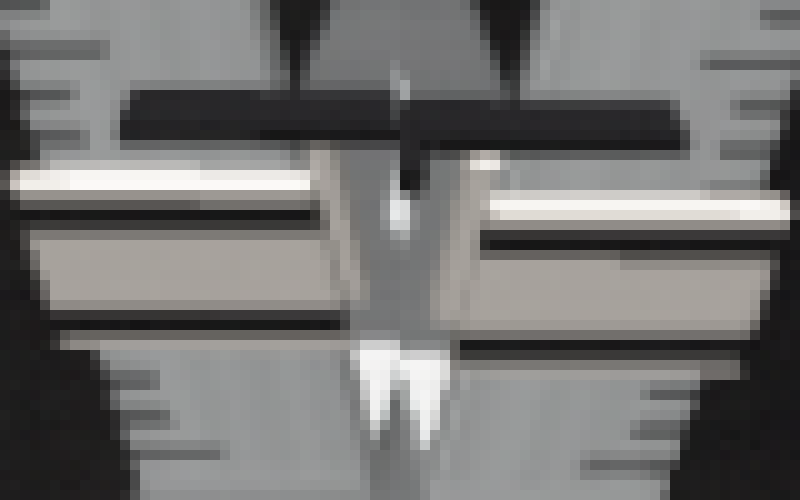

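The crop shows both riders clearly. On the left, the inner edges of the lines are at rows 187.8 and 195.9 (column 155). On the right they are at 190.1 and 198.0 (column 370).

Run:
```python
from h import *
d=np.rot90(np.load("w1.npy"),2); c=calibration("wrist"); c['pose']=np.load("w1c.npy")
def W(u,v,r=1):
    ui,vi=int(round(u)),int(round(v)); z=float(np.median(d[vi-r:vi+r+1,ui-r:ui+r+1]))
    U,V=511-u,383-v
    return (c['pose']@np.array([(U-c['cx'])/c['fx']*z,-(V-c['cy'])/c['fy']*z,-z,1]))[:3]
for n,uv in dict(Lmid=(155,191.8),Lmid2=(151,191.8),Rmid=(369,194),Rmid2=(366,194),padR=(196.5,172.2),padS=(329.5,172),plateF=(256,180),plate2=(240,176),base=(256,225),tipL=(151,176),tipR=(376,178),scaleL=(157,200),benchL=(256,300)).items(): print(n,W(*uv).round(4))
for v in (187.8,195.9): print('L',W(155,v,0).round(4))
for v in (190.1,198.): print('R',W(369,v,0).round(4))
```

```text
Lmid [0.4837 0.359  0.0456]
Lmid2 [0.4828 0.3629 0.0452]
Rmid [0.5508 0.1667 0.0443]
Rmid2 [0.5501 0.1694 0.0441]
padR [0.4898 0.3133 0.0757]
padS [0.5287 0.2047 0.0759]
plateF [0.5036 0.2634 0.0702]
plate2 [0.5049 0.2791 0.0696]
base [0.5057 0.2649 0.0119]
tipL [0.4807 0.3556 0.0674]
tipR [0.547  0.165  0.0665]
scaleL [0.4855 0.361  0.0333]
benchL [ 0.4352  0.2387 -0.0007]
L [0.4831 0.3571 0.0515]
L [0.4836 0.3603 0.0402]
R [0.5508 0.1677 0.0489]
R [0.5511 0.1657 0.0394]
```

Heights check out: pads 76 mm, plate 70, base 12 and pointers about 66–67. The marks are at z ≈ 45.6 mm (round) and 44.2 mm (square). I can press in this tilted pose, so the wrist camera sees the pointer and rider during the press. Next I locate the fingertip edge in the tool frame and work out the move.

```bash
cat >> h.py <<'E'
from scipy.spatial.transform import Rotation as R
def T():
    o=get_obs(); t=np.eye(4);t[:3,:3]=R.from_rotvec(o['tool_rot']).as_matrix();t[:3,3]=o['tool_pos']; return t
E
python3 - <<'E'
from h import *
t=T(); d=np.rot90(np.load("w1.npy"),2); c=calibration("wrist"); c['pose']=np.load("w1c.npy")
print(t.round(3))
for u in (245,248,252,262,270,274,278):
  for v in (130,145,154,157,158):
    z=float(d[v,u]); q=c['pose']@np.array([(511-u-c['cx'])/c['fx']*z,-(383-v-c['cy'])/c['fy']*z,-z,1]); print(u,v,(np.linalg.inv(t)@q)[:3].round(4),end=' | ')
  print()
E
```

```text
[[-0.771 -0.338  0.54   0.332]
 [-0.276  0.941  0.195  0.197]
 [-0.574  0.001 -0.819  0.302]
 [ 0.     0.     0.     1.   ]]
245 130 [0.0115 0.0056 0.1408] | 245 145 [0.008  0.0067 0.1627] | 245 154 [-0.0485  0.0147  0.3118] | 245 157 [-0.0444  0.0145  0.3091] | 245 158 [-0.044   0.0146  0.3106] | 
248 130 [0.0114 0.0044 0.141 ] | 248 145 [0.0116 0.005  0.1545] | 248 154 [0.0118 0.0053 0.1639] | 248 157 [0.0117 0.0055 0.1678] | 248 158 [0.0115 0.0056 0.1694] | 
252 130 [0.0116 0.0029 0.1407] | 252 145 [0.0121 0.0033 0.1532] | 252 154 [0.0116 0.0036 0.1642] | 252 157 [0.0113 0.0037 0.1686] | 252 158 [0.0114 0.0037 0.1697] | 
262 130 [ 0.0115 -0.0008  0.1408] | 262 145 [ 0.0113 -0.0009  0.155 ] | 262 154 [ 0.012  -0.0009  0.1634] | 262 157 [ 0.0117 -0.0009  0.1677] | 262 158 [ 0.0117 -0.0009  0.169 ] | 
270 130 [ 0.0115 -0.0038  0.1409] | 270 145 [ 0.0116 -0.0042  0.1545] | 270 154 [ 0.0111 -0.0045  0.1655] | 270 157 [ 0.0115 -0.0046  0.1681] | 270 158 [ 0.0115 -0.0046  0.1694] | 
274 130 [ 0.0115 -0.0054  0.1409] | 274 145 [ 0.0111 -0.0059  0.1556] | 274 154 [ 0.0113 -0.0063  0.165 ] | 274 157 [ 0.0111 -0.0065  0.1691] | 274 158 [ 0.011  -0.0065  0.1706] | 
278 130 [ 0.0116 -0.0068  0.1406] | 278 145 [ 0.0073 -0.0081  0.1643] | 278 154 [-0.0496 -0.0167  0.3145] | 278 157 [-0.0439 -0.0163  0.3078] | 278 158 [-0.0427 -0.0162  0.3073] |
```

```bash
cat >> h.py <<'E'
E0=np.array([.0115,0,.173])
def to(P):
    t=T(); e=t[:3,:3]@E0+t[:3,3]; print('edge',e.round(4),'shift cm',(t[:3,:3].T@(np.array(P)-e)*100).round(2))
E
python3 - <<'E'
from h import *
to([.491,.3133,.09]); t=T(); print('down 1cm in tool:',(t[:3,:3].T@[0,0,-1]).round(3))
E
```

```text
edge [0.4167 0.228  0.1534] shift cm [-4.44  5.51 10.87]
down 1cm in tool: [ 0.574 -0.001  0.819]
```

Emit:
{"api": "arm_command", "payload": {
  "plan": [
    [[-0.8,1,1.8,0,0,0],[-1.6,2,3.6,0,0,0],[-2.4,3,5.4,0,0,0],[-3.1,3.9,7.2,0,0,0],[-3.8,4.7,9,0,0,0],[-4.2,5.2,10.2,0,0,0],[-4.44,5.5,10.87,0,0,0],[-4.44,5.5,10.87,0,0,0],[-4.44,5.5,10.87,0,0,0]]
  ]
}}

```text
t: 1.9
tool_pos: [0.4063, 0.2853, 0.2391]
tool_rot: [-0.442, 2.497, 0.14]
contact_force: [-0.6, 0.4, -0.3]
opening: 0.0002
grip_force: 0.0
```

Run:
```python
from h import *
to([.491,.3133,.076])
p,d=get_image("wrist"); np.save("w2.npy",d)
cv2.imwrite("pics/w2.png",cv2.resize(cv2.rotate(p,cv2.ROTATE_180),(800,600),interpolation=cv2.INTER_CUBIC))
print(get_obs()['contact_force'])
```

```text
edge [0.4906 0.3163 0.0908] shift cm [ 0.91 -0.3   1.17]
[-1.28751367  0.41726415 -0.87032358]
```

View pics/w2.png

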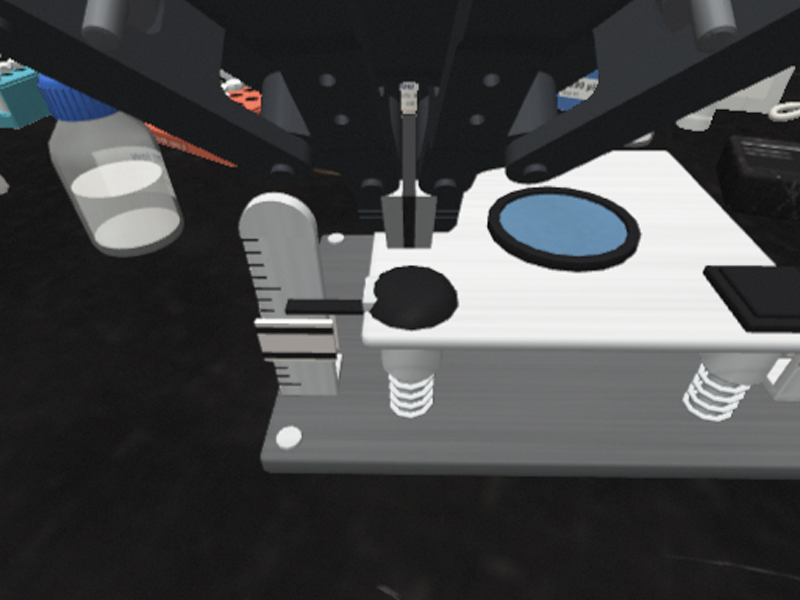

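The fingertip (410,247) is in line with the round pad (414,297). The pointer is at row 306, and the rider lines are at rows ~324 and 355. I'll re-measure from this closer view.

```bash
cat >> h.py <<'E'
def wm(u8,v8,d,c,r=1):
    u,v=u8*.64-.18,v8*.64-.18; d=np.rot90(d,2); ui,vi=int(round(u)),int(round(v)); z=float(np.median(d[vi-r:vi+r+1,ui-r:ui+r+1]))
    return (c['pose']@np.array([(511-u-c['cx'])/c['fx']*z,-(383-v-c['cy'])/c['fy']*z,-z,1]))[:3]
E
python3 - <<'E'
from h import *
d=np.load("w2.npy"); c=calibration("wrist")
for n,a in dict(pad=(414,297),mark=(297,340),mark2=(285,340),tip=(290,307),tip2=(300,307),plate=(430,337),mirror=(565,230)).items(): print(n,wm(*a,d,c).round(4))
g=cv2.cvtColor(cv2.imread("pics/w2.png"),cv2.COLOR_BGR2GRAY); print(g[310:366,297])
for P in ([.491,.3133,.076],): to(P)
E
```

```text
pad [0.4894 0.3142 0.0767]
mark [0.4839 0.3584 0.0479]
mark2 [0.4825 0.3627 0.0478]
tip [0.4808 0.3561 0.0672]
tip2 [0.4822 0.3531 0.067 ]
plate [0.4813 0.306  0.0691]
mirror [0.553  0.2735 0.0735]
[ 28  22  22  41  77 118 143 146 178 225 248 255 252 214 168 152 129  95
  44  15  21  17  33  66 108 142 150 155 153 152 152 152 153 153 153 153
 153 153 153 151 149 131  95  44  16  22  12  37  86 132 154 145 140 137
 138 138]
edge [0.4907 0.316  0.0913] shift cm [ 0.93 -0.26  1.21]
```

Emit:
{"api": "arm_command", "payload": {
  "plan": [
    [[0.2,-0.1,0.3,0,0,0],[0.4,-0.2,0.6,0,0,0],[0.6,-0.2,0.85,0,0,0],[0.75,-0.2,1.05,0,0,0],[0.92,-0.2,1.31,0,0,0],[1.03,-0.2,1.47,0,0,0],[1.15,-0.2,1.64,0,0,0],[1.26,-0.2,1.8,0,0,0],[1.38,-0.2,1.97,0,0,0],[1.38,-0.2,1.97,0,0,0],[1.38,-0.2,1.97,0,0,0]]
  ]
}}

```text
t: 2.87
tool_pos: [0.4072, 0.2824, 0.2155]
tool_rot: [-0.44, 2.496, 0.14]
contact_force: [-3.2, 0.5, 3.6]
opening: 0.0001
grip_force: 2.1
```

Run:
```python
from h import *
to([.491,.3133,.0615])
p,d=get_image("wrist"); np.save("w3.npy",d)
q=cv2.resize(cv2.rotate(p,cv2.ROTATE_180),(800,600),interpolation=cv2.INTER_CUBIC); cv2.imwrite("pics/w3.png",q)
cv2.imwrite("pics/c3.png",q[150:450,200:600])
print(get_obs()['contact_force'])
```

```text
edge [0.4919 0.3133 0.0674] shift cm [0.41 0.03 0.43]
[-2.70618134 -0.61898794  5.08576038]
```

View pics/c3.png

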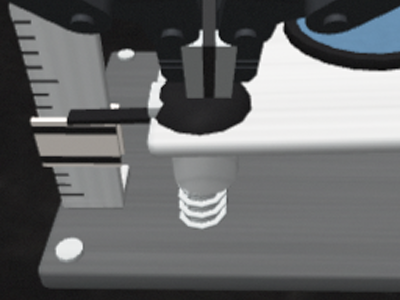

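The finger presses the pad. The pointer (crop (75,116)) is still above the upper rider line at row 125. I'll measure how far remains.

Run:
```python
from h import *
d=np.load("w3.npy"); c=calibration("wrist")
g=cv2.cvtColor(cv2.imread("pics/w3.png"),cv2.COLOR_BGR2GRAY)
print(g[250:325,275]); 
for n,a in dict(tipA=(275,267),tipB=(285,266),tipC=(300,265),mark=(265,296),mark2=(300,296),m3=(285,290)).items(): print(n,wm(*a,d,c).round(4))
```

```text
[143 143 143 142 143 143 145 141 127  85  47  39  35  37  38  38  39  38
  37  34  29  21  16  33  60  79  74  50  29  19  22  17  27  50  88 128
 150 158 155 153 153 154 154 154 155 154 155 156 156 155 154 154 155 157
 152 132  84  38  22  18  19  14  51 107 145 160 150 145 142 142 143 144
 145 144 144]
tipA [0.481  0.3554 0.0604]
tipB [0.4825 0.3526 0.0605]
tipC [0.4845 0.3483 0.0606]
mark [0.4824 0.3632 0.0454]
mark2 [0.4861 0.3516 0.0457]
m3 [0.4847 0.3561 0.0482]
```

Emit:
{"api": "arm_command", "payload": {
  "plan": [
    [[0.1,0,0.14,0,0,0],[0.2,0,0.28,0,0,0],[0.3,0,0.43,0,0,0],[0.4,0,0.57,0,0,0],[0.4,0,0.57,0,0,0],[0.4,0,0.57,0,0,0]]
  ]
}}

```text
t: 3.42
tool_pos: [0.4075, 0.2825, 0.2104]
tool_rot: [-0.44, 2.495, 0.139]
contact_force: [-18.6, -8.3, 22.3]
opening: 0.0001
grip_force: 12.2
```

```bash
cat > m.py <<'E'
from h import *
import sys
to([.491,.3133,.0615])
p,d=get_image("wrist"); np.save("w4.npy",d); c=calibration("wrist")
q=cv2.resize(cv2.rotate(p,cv2.ROTATE_180),(800,600),interpolation=cv2.INTER_CUBIC); cv2.imwrite(sys.argv[1],q)
g=cv2.cvtColor(q,cv2.COLOR_BGR2GRAY); print(get_obs()['contact_force'].round(1))
for u in map(int,sys.argv[2:]):
    print(u)
    for v in range(246,322,4): print(v,g[v,u],wm(u,v,d,c,0).round(4)[[0,2]],end=' | ')
    print()
E
python3 m.py pics/w4.png 275
```

```text
edge [0.4923 0.3133 0.0624] shift cm [ 0.15  0.04 -0.  ]
[-18.4  -8.7  23.6]
275
246 142 [0.4869 0.0594] | 250 70 [0.4849 0.0594] | 254 39 [0.4841 0.0584] | 258 38 [0.4816 0.0589] | 262 25 [0.4791 0.0594] | 266 61 [0.48  0.057] | 270 16 [0.4839 0.0519] | 274 47 [0.4832 0.0509] | 278 156 [0.4839 0.0485] | 282 155 [0.4842 0.0465] | 286 154 [0.4838 0.045 ] | 290 155 [0.4834 0.0436] | 294 154 [0.484  0.0412] | 298 75 [0.4828 0.0406] | 302 19 [0.4824 0.039 ] | 306 140 [0.4834 0.0361] | 310 140 [0.4845 0.033 ] | 314 141 [0.4849 0.0305] | 318 140 [0.4858 0.0276] |
```

View pics/w4.png

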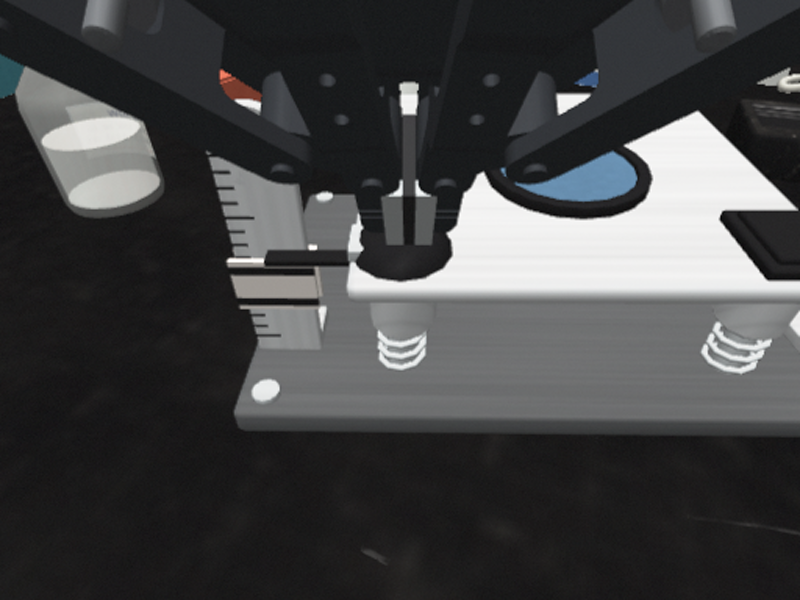

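The pointer is still on the rider's upper edge at row ~258, and the wrist force is high along the finger axis. Before I press further, I'll back off 3 mm and find out why the pad isn't following.

Run:
```python
from h import *
c=calibration("wrist"); t=T()
for f in ("w2","w3","w4"):
  d=np.load(f+".npy"); print(f)
  for u in (390,425,370,445):
    for v in (215,235,241,244,246,250,256,264,275): 
      w=wm(u,v,d,c,0); print(u,v,w.round(4),end=' | ') if f=="w4" else print(v,(np.linalg.inv(t)@np.r_[w,1])[:3].round(4),end='|') if u==390 else None
    print()
```

```text
w2
215 [0.01   0.0053 0.1473]|235 [0.0108 0.0057 0.1584]|241 [0.0102 0.0059 0.1641]|244 [0.0102 0.006  0.1665]|246 [0.0111 0.0059 0.1657]|250 [-0.0048  0.0077  0.2099]|256 [-0.0012  0.0075  0.2068]|264 [0.0029 0.0074 0.2043]|275 [0.0118 0.0068 0.1904]|



w3
215 [0.0103 0.0053 0.1465]|235 [0.0104 0.0057 0.1594]|241 [0.0104 0.0059 0.1637]|244 [0.0099 0.006  0.1672]|246 [0.0104 0.006  0.1674]|250 [0.0112 0.0061 0.1688]|256 [0.0134 0.006  0.1678]|264 [0.0159 0.006  0.1679]|275 [0.0193 0.0059 0.1678]|



w4
390 215 [0.477  0.3133 0.0848] | 390 235 [0.483  0.316  0.0748] | 390 241 [0.4861 0.3173 0.0707] | 390 244 [0.4872 0.3178 0.0689] | 390 246 [0.4885 0.3183 0.0673] | 390 250 [0.4864 0.3175 0.0674] | 390 256 [0.484  0.3165 0.0671] | 390 264 [0.482  0.3158 0.0657] | 390 275 [0.4807 0.3153 0.0629] | 
425 215 [0.4786 0.3046 0.0856] | 425 235 [0.4873 0.3072 0.0742] | 425 241 [0.4898 0.308  0.0705] | 425 244 [0.4909 0.3083 0.0687] | 425 246 [0.4907 0.3082 0.0682] | 425 250 [0.4905 0.3081 0.0669] | 425 256 [0.4879 0.3072 0.0667] | 425 264 [0.4868 0.3068 0.0647] | 425 275 [0.4852 0.3062 0.062 ] | 
370 215 [0.483  0.3217 0.0799] | 370 235 [0.4901 0.3254 0.0686] | 370 241 [0.4874 0.3242 0.0684] | 370 244 [0.4863 0.3238 0.0681] | 370 246 [0.4852 0.3233 0.0682] | 370 250 [0.4845 0.323  0.0673] | 370 256 [0.4829 0.3224 0.0664] | 370 264 [0.481  0.3216 0.065 ] | 370 275 [0.4803 0.3215 0.0616] | 
445 215 [0.4896 0.3024 0.0802] | 445 235 [0.501  0.3052 0.0666] | 445 241 [0.4983 0.3043 0.0662] | 445 244 [0.4957 0.3036 0.0669] | 445 246 [0.4962 0.3037 0.0658] | 445 250 [0.4954 0.3034 0.065 ] | 445 256 [0.4939 0.3029 0.0639] | 445 264 [0.4923 0.3023 0.0622] | 445 275 [0.487  0.3007 0.0621] |
```

Emit:
{"api": "arm_command", "payload": {
  "plan": [
    [[-0.1,0,-0.15,0,0,0],[-0.2,0,-0.3,0,0,0],[-0.3,0,-0.43,0,0,0],[-0.3,0,-0.43,0,0,0]]
  ]
}}

```text
t: 3.8
tool_pos: [0.4073, 0.2824, 0.2144]
tool_rot: [-0.44, 2.495, 0.14]
contact_force: [-4.2, -0.1, 4.6]
opening: 0.0002
grip_force: 2.2
```

Run:
```python
from h import *
c=calibration("wrist"); t=T(); Ti=np.linalg.inv(t)
d=np.load("w4.npy")
for u,v in [(200,120),(250,150),(283,172),(300,165),(310,185),(245,98),(230,101),(260,110),(370,190),(360,210),(365,235),(225,180),(215,158),(230,158),(260,190),(290,190)]:
  w=wm(u,v,d,c,0); print((u,v),w.round(4),(Ti@np.r_[w,1])[:3].round(4))
o=get_obs(); print(o['contact_force'].round(1),o['wrist_torque'].round(2))
# plate normal now
p,d=get_image("wrist"); np.save("w5.npy",d); cv2.imwrite("pics/w5.png",cv2.resize(cv2.rotate(p,cv2.ROTATE_180),(800,600)))
for u,v in [(360,285),(500,285),(650,285),(600,230),(480,240),(690,200)]: print((u,v),wm(u,v,d,c).round(4),wm(u,v,np.load("w4.npy"),c).round(4),wm(u,v,np.load("w2.npy"),c).round(4))
```

```text
(200, 120) [0.4434 0.3347 0.1211] [0.0114 0.0367 0.106 ]
(250, 150) [0.4507 0.3313 0.1134] [0.0113 0.031  0.1157]
(283, 172) [0.4557 0.3282 0.1072] [0.0118 0.0264 0.1229]
(300, 165) [0.4569 0.3247 0.1087] [0.011  0.0227 0.1215]
(310, 185) [0.635  0.4351 0.0028] [-0.0955  0.0654  0.3263]
(245, 98) [0.7153 0.5347 0.0243] [-0.1974  0.1315  0.3719]
(230, 101) [0.448  0.3312 0.1233] [0.0076 0.0319 0.1061]
(260, 110) [0.4881 0.3549 0.1065] [-0.0201  0.0404  0.1462]
(370, 190) [0.4635 0.3124 0.1021] [0.0132 0.0089 0.1281]
(360, 210) [0.4799 0.3233 0.0866] [0.0065 0.0134 0.1518]
(365, 235) [0.4907 0.3275 0.0717] [0.0056 0.0137 0.1706]
(225, 180) [0.4833 0.3683 0.0863] [-0.0085  0.0546  0.1628]
(215, 158) [0.4825 0.3692 0.0932] [-0.0121  0.0557  0.1569]
(230, 158) [0.4511 0.3369 0.1108] [0.0109 0.0361 0.1191]
(260, 190) [0.4864 0.359  0.0832] [-0.0065  0.0448  0.1652]
(290, 190) [0.4886 0.35   0.0837] [-0.0059  0.0356  0.1642]
[-4.2 -0.1  4.6] [-0.03  0.32  0.03]
(360, 285) [0.4774 0.3237 0.0633] [0.4758 0.3229 0.0646] [ 0.5656  0.3689 -0.0127]
(500, 285) [0.4895 0.2851 0.0646] [0.4893 0.2851 0.0648] [0.5147 0.2882 0.0455]
(650, 285) [0.5025 0.245  0.0658] [0.5032 0.2448 0.0653] [0.5324 0.2388 0.0456]
(600, 230) [0.5251 0.2604 0.0677] [0.5257 0.2603 0.0673] [0.5597 0.2579 0.0483]
(480, 240) [0.5099 0.296  0.0652] [0.5075 0.2956 0.0668] [0.5406 0.3016 0.0456]
(690, 200) [0.5526 0.2327 0.0696] [0.5545 0.2323 0.0688] [0.6044 0.2215 0.0457]
```

```bash
cat > pl.py <<'E'
from h import *
def cloud(d,c):
    d=np.rot90(d,2); v,u=np.mgrid[:384,:512]; z=d
    q=np.stack([(511-u-c['cx'])/c['fx']*z,-(383-v-c['cy'])/c['fy']*z,-z,np.ones_like(z)],-1)@c['pose'].T
    return q[...,:3]
yaw=np.radians(18.7); mx=np.array([np.cos(yaw),np.sin(yaw)]); my=np.array([-mx[1],mx[0]]); O=np.array([.490,.314])+55*mx/1000-60*my/1000
def run(f,img,c,dz=0):
    Q=cloud(np.load(f),c); Q[...,2]+=dz
    g=cv2.cvtColor(cv2.rotate(img,cv2.ROTATE_180),cv2.COLOR_BGR2GRAY)
    X=(Q[...,:2]-O)@mx; Y=(Q[...,:2]-O)@my; Z=Q[...,2]
    m=(g>200)&(abs(X)<.075)&(abs(Y)<.075)&(Z>.05)&(Z<.08)
    A=np.c_[X[m],Y[m],np.ones(m.sum())]; k=np.ones(m.sum(),bool)
    for _ in range(5):
        s=np.linalg.lstsq(A[k],Z[m][k],rcond=None)[0]; r=abs(A@s-Z[m]); k=r<.002
    print(f,'n',k.sum(),'slopes x,y',s[:2].round(4),'plate top z: round',(s@[-.055,.06,1]).round(4),'square',(s@[-.055,-.06,1]).round(4),'pivot',(s@[.055,0,1]).round(4))
    return X,Y,Z,g
E
python3 - <<'E'
from pl import *
c=calibration("wrist"); c1=dict(c); c1['pose']=np.load("w1c.npy")
run("w1.npy",cv2.imread("pics/w1raw.png"),c1)
L=lambda f:cv2.resize(cv2.imread(f),(512,384),interpolation=cv2.INTER_AREA)[::-1,::-1].copy()
c2=dict(c);c2['pose']=c['pose'].copy();c2['pose'][:3,3]+=[-.001,.0029,.0247]
X,Y,Z,g=run("w2.npy",L("pics/w2.png"),c2)
for u in (186,190,194,198):
  print([(v,int(g[v,u]),round(X[v,u]*1000,1),round(Y[v,u]*1000),round(Z[v,u]*1000,1)) for v in range(190,222,2)])
run("w3.npy",L("pics/w3.png"),c,.0011); X,Y,Z,g=run("w4.npy",L("pics/w4.png"),c,-.004)
for u in (172,176,180,186): print([(v,int(g[v,u]),round(X[v,u]*1000,1),round(Y[v,u]*1000),round(Z[v,u]*1000,1)) for v in range(156,186,2)])
run("w5.npy",L("pics/w5.png"),c)
E
```

```text
w1.npy n 6532 slopes x,y [0.0012 0.0004] plate top z: round 0.0698 square 0.0697 pivot 0.0699
w2.npy n 16230 slopes x,y [0.004  0.0006] plate top z: round 0.0698 square 0.0697 pivot 0.0702
[(190, 124, np.float64(-44.3), 104, np.float64(66.7)), (192, 39, np.float64(-46.0), 103, np.float64(66.7)), (194, 38, np.float64(-48.5), 103, np.float64(67.4)), (196, 37, np.float64(-49.7), 103, np.float64(67.0)), (198, 29, np.float64(-52.0), 102, np.float64(67.5)), (200, 35, np.float64(-51.8), 102, np.float64(65.9)), (202, 136, np.float64(-43.6), 105, np.float64(57.3)), (204, 222, np.float64(-43.1), 106, np.float64(55.3)), (206, 241, np.float64(-45.0), 105, np.float64(55.5)), (208, 144, np.float64(-45.7), 105, np.float64(54.6)), (210, 30, np.float64(-46.6), 105, np.float64(53.9)), (212, 25, np.float64(-46.5), 106, np.float64(52.2)), (214, 129, np.float64(-45.2), 106, np.float64(49.4)), (216, 153, np.float64(-46.4), 106, np.float64(49.0)), (218, 153, np.float64(-45.8), 107, np.float64(46.8)), (220, 152, np.float64(-45.8), 107, np.float64(45.1))]
[(190, 130, np.float64(-43.3), 102, np.float64(65.9))
[... 5284 characters left out ...]
.4), 97, np.float64(59.2)), (164, 39, np.float64(-49.8), 96, np.float64(59.0)), (166, 37, np.float64(-51.1), 96, np.float64(58.7)), (168, 19, np.float64(-51.8), 96, np.float64(58.0)), (170, 56, np.float64(-52.5), 96, np.float64(57.3)), (172, 31, np.float64(-47.7), 98, np.float64(52.6)), (174, 17, np.float64(-47.1), 98, np.float64(50.9)), (176, 96, np.float64(-46.8), 98, np.float64(49.4)), (178, 156, np.float64(-46.5), 99, np.float64(47.9)), (180, 154, np.float64(-46.5), 99, np.float64(46.5)), (182, 155, np.float64(-46.7), 99, np.float64(45.4)), (184, 154, np.float64(-47.2), 99, np.float64(44.4))]
w5.npy n 14253 slopes x,y [ 0.0298 -0.0484] plate top z: round 0.0636 square 0.0694 pivot 0.0698
```

The plane fit explains the jam: the pointer came down onto the rider's top edge (z ≈ 56) while friction pushed the plate rearwards with a force of +x. The rider has not moved. I'll relieve that push by dragging lightly toward the robot, then check the pointer against the rider.

Emit:
{"api": "arm_command", "payload": {
  "plan": [
    [[0.08,0,-0.05,0,0,0],[0.16,0,-0.11,0,0,0],[0.16,0,-0.11,0,0,0],[0.16,0,-0.11,0,0,0]]
  ]
}}

```text
t: 4.18
tool_pos: [0.4061, 0.2817, 0.2144]
tool_rot: [-0.44, 2.493, 0.14]
contact_force: [2.9, 1.0, 3.8]
opening: -0.0003
grip_force: 2.0
```

```bash
cat > look.py <<'E'
from pl import *
import sys
n=sys.argv[1]; c=calibration("wrist"); o=get_obs(); p,d=get_image("wrist"); np.save(n+".npy",d); cv2.imwrite(f"pics/{n}.png",cv2.resize(cv2.rotate(p,cv2.ROTATE_180),(800,600),interpolation=cv2.INTER_CUBIC)); np.save(n+"c.npy",c['pose'])
print('t',o['t'],'F',o['contact_force'].round(1),'tcp',o['tool_pos'].round(4))
X,Y,Z,g=run(n+".npy",p,c)
if len(sys.argv)>2:
  s=float(sys.argv[2]); m=(abs(s*Y-.100)<.0035)&(X<-.035)&(X>-.065)&(Z>.03)&(Z<.075)
  for lo in range(72,30,-2):
    k=m&(Z>=lo/1e3)&(Z<(lo+2)/1e3)
    if k.sum(): print(lo+1,k.sum(),'X',(X[k].min()*1e3).round(1),(np.median(X[k])*1e3).round(1),'gray',np.median(g[k]),g[k].min(),end=' | ')
E
python3 look.py w6 1
```

```text
t 4.1833 F [2.9 1.  3.8] tcp [0.4061 0.2817 0.2144]
w6.npy n 13979 slopes x,y [ 0.0291 -0.0462] plate top z: round 0.0641 square 0.0697 pivot 0.0701
73 54 X -45.3 -44.1 gray 142.0 139 | 71 46 X -45.2 -44.3 gray 142.0 138 | 69 46 X -45.0 -44.1 gray 141.5 139 | 67 49 X -45.1 -44.2 gray 141.0 139 | 65 49 X -45.3 -44.3 gray 142.0 139 | 63 49 X -45.4 -44.1 gray 142.0 139 | 61 53 X -53.1 -44.4 gray 141.0 24 | 59 152 X -53.0 -49.0 gray 38.0 16 | 57 9 X -52.6 -51.9 gray 90.0 53 | 55 1 X -47.4 -47.4 gray 114.0 114 | 53 38 X -48.0 -46.8 gray 81.0 21 | 51 45 X -48.3 -47.0 gray 24.0 19 | 49 24 X -47.5 -46.6 gray 155.0 100 | 47 42 X -47.5 -46.3 gray 155.0 154 | 45 40 X -47.4 -46.5 gray 155.0 154 | 43 33 X -47.1 -46.0 gray 155.0 154 | 41 38 X -48.0 -46.4 gray 154.0 25 | 39 48 X -48.1 -47.0 gray 24.0 19 | 37 20 X -47.5 -46.8 gray 71.0 23 | 35 17 X -46.9 -46.0 gray 152.0 114 | 33 15 X -45.7 -44.3 gray 145.0 140 |
```

Emit:
{"api": "arm_command", "payload": {
  "plan": [
    [[0.07,0,0.07,0,0,0],[0.13,0,0.15,0,0,0],[0.2,0,0.22,0,0,0],[0.27,0,0.3,0,0,0],[0.27,0,0.3,0,0,0],[0.27,0,0.3,0,0,0]]
  ]
}}

```text
t: 4.73
tool_pos: [0.4057, 0.2816, 0.2106]
tool_rot: [-0.44, 2.493, 0.14]
contact_force: [2.1, -1.4, 7.3]
opening: 0.0
grip_force: 3.2
```

```bash
python3 look.py w7 1
```

```text
t 4.7333 F [ 2.1 -1.4  7.3] tcp [0.4057 0.2816 0.2106]
w7.npy n 14209 slopes x,y [ 0.0438 -0.0739] plate top z: round 0.0608 square 0.0696 pivot 0.07
73 51 X -45.4 -44.2 gray 142.0 138 | 71 49 X -45.4 -44.1 gray 142.0 139 | 69 56 X -45.2 -44.0 gray 141.5 139 | 67 49 X -45.0 -44.2 gray 141.0 139 | 65 46 X -45.2 -44.2 gray 142.0 139 | 63 49 X -45.7 -44.2 gray 142.0 139 | 61 48 X -45.0 -44.1 gray 141.0 139 | 59 47 X -45.5 -44.3 gray 142.0 138 | 57 41 X -45.3 -44.0 gray 142.0 138 | 55 159 X -53.0 -48.6 gray 39.0 18 | 53 21 X -52.2 -51.7 gray 94.0 17 | 51 1 X -47.4 -47.4 gray 114.0 114 | 49 22 X -47.2 -46.5 gray 155.0 114 | 47 40 X -47.3 -46.3 gray 155.0 153 | 45 35 X -47.3 -46.6 gray 155.0 154 | 43 41 X -47.4 -46.3 gray 155.0 153 | 41 44 X -47.9 -46.4 gray 150.0 25 | 39 42 X -47.9 -47.0 gray 24.0 18 | 37 25 X -47.4 -47.0 gray 101.0 19 | 35 21 X -46.9 -46.3 gray 149.0 147 | 33 11 X -45.2 -44.7 gray 141.0 139 |
```

The pointer is now past the rider's edge and the plate tilts only at the round corner. About 7.8 mm of pointer travel is left, or roughly 5.8 mm at the pad.

Emit:
{"api": "arm_command", "payload": {
  "plan": [
    [[0.07,0,0.08,0,0,0],[0.14,0,0.16,0,0,0],[0.21,0,0.24,0,0,0],[0.28,0,0.32,0,0,0],[0.36,0,0.42,0,0,0],[0.36,0,0.42,0,0,0],[0.36,0,0.42,0,0,0]]
  ]
}}

```text
t: 5.37
tool_pos: [0.4057, 0.2815, 0.2064]
tool_rot: [-0.44, 2.491, 0.14]
contact_force: [-3.0, -6.0, 16.0]
opening: 0.0002
grip_force: 7.8
```

```bash
python3 look.py w8 1
```

```text
t 5.3667 F [-3. -6. 16.] tcp [0.4057 0.2815 0.2064]
w8.npy n 14561 slopes x,y [ 0.0622 -0.0876] plate top z: round 0.0578 square 0.0683 pivot 0.0699
73 57 X -45.3 -44.2 gray 142.0 139 | 71 53 X -45.6 -44.1 gray 142.0 139 | 69 52 X -45.3 -44.1 gray 141.0 139 | 67 54 X -45.3 -44.1 gray 141.0 139 | 65 51 X -45.2 -44.0 gray 142.0 138 | 63 52 X -45.6 -44.3 gray 141.0 139 | 61 43 X -45.5 -44.2 gray 142.0 138 | 59 47 X -45.4 -44.2 gray 141.0 138 | 57 50 X -45.5 -44.1 gray 142.0 138 | 55 74 X -47.6 -44.8 gray 210.0 139 | 53 88 X -52.6 -46.9 gray 39.0 24 | 51 87 X -53.0 -51.0 gray 36.0 17 | 49 9 X -51.8 -51.1 gray 93.0 24 | 47 6 X -47.7 -46.9 gray 133.0 114 | 45 32 X -47.6 -46.5 gray 154.5 133 | 43 40 X -47.4 -46.4 gray 154.0 153 | 41 48 X -47.6 -46.3 gray 154.0 29 | 39 43 X -48.2 -46.8 gray 22.0 17 | 37 29 X -47.6 -47.0 gray 73.0 19 | 35 19 X -47.0 -46.3 gray 151.0 132 | 33 19 X -45.0 -44.2 gray 143.0 139 |
```

Force rose again: the pointer is catching on the rider's raised line because the finger pushes the plate rearwards. I'll drag back again at this height and re-measure.

Emit:
{"api": "arm_command", "payload": {
  "plan": [
    [[0.08,-0.03,-0.05,0,0,0],[0.16,-0.05,-0.11,0,0,0],[0.2,-0.05,-0.14,0,0,0],[0.2,-0.05,-0.14,0,0,0]]
  ]
}}

```text
t: 5.75
tool_pos: [0.4033, 0.2805, 0.2058]
tool_rot: [-0.439, 2.491, 0.142]
contact_force: [3.7, 2.4, 7.4]
opening: 0.0
grip_force: 3.3
```

```bash
python3 look.py w9 1
```

```text
t 5.75 F [3.7 2.4 7.4] tcp [0.4033 0.2805 0.2058]
w9.npy n 14088 slopes x,y [ 0.063  -0.1086] plate top z: round 0.0566 square 0.0696 pivot 0.07
73 51 X -45.7 -44.3 gray 142.0 138 | 71 52 X -45.2 -44.0 gray 142.0 139 | 69 58 X -45.4 -44.0 gray 142.0 139 | 67 51 X -45.6 -44.1 gray 142.0 139 | 65 50 X -45.3 -44.2 gray 142.0 139 | 63 50 X -45.4 -44.1 gray 142.0 139 | 61 46 X -45.1 -44.0 gray 142.0 140 | 59 55 X -45.4 -44.2 gray 142.0 139 | 57 40 X -45.1 -44.0 gray 141.0 139 | 55 80 X -47.4 -44.8 gray 156.0 139 | 53 54 X -48.0 -46.5 gray 57.0 18 | 51 60 X -52.9 -47.3 gray 25.0 19 | 49 92 X -52.9 -50.5 gray 37.0 16 | 47 10 X -51.8 -51.2 gray 98.5 34 | 43 40 X -47.9 -46.3 gray 155.0 114 | 41 37 X -47.4 -46.4 gray 154.0 81 | 39 48 X -48.3 -46.9 gray 25.0 20 | 37 28 X -47.6 -46.9 gray 77.5 20 | 35 22 X -47.0 -46.3 gray 149.0 115 | 33 15 X -45.5 -44.3 gray 141.0 139 |
```

The round corner is free now (force 7.4 N, square corner at rest). The pointer is at about 48 mm against the mark at 46 mm, inside the lines. I'll nudge it slightly further and hold for a second.

Emit:
{"api": "arm_command", "payload": {
  "plan": [
    [[0.05,0,0.03,0,0,0],[0.1,0,0.05,0,0,0],[0.1,0,0.05,0,0,0],[0.1,0,0.05,0,0,0],[0.1,0,0.05,0,0,0],[0.1,0,0.05,0,0,0],[0.1,0,0.05,0,0,0],[0.1,0,0.05,0,0,0],[0.1,0,0.05,0,0,0],[0.1,0,0.05,0,0,0],[0.1,0,0.05,0,0,0],[0.1,0,0.05,0,0,0]]
  ]
}}

```text
t: 6.8
tool_pos: [0.4031, 0.2805, 0.2052]
tool_rot: [-0.439, 2.49, 0.142]
contact_force: [4.8, 1.1, 8.4]
opening: 0.0005
grip_force: 3.7
```

```bash
python3 look.py w10 1
```

```text
t 6.8 F [4.8 1.1 8.4] tcp [0.4031 0.2805 0.2052]
w10.npy n 14070 slopes x,y [ 0.0644 -0.1115] plate top z: round 0.0562 square 0.0696 pivot 0.07
73 58 X -45.5 -44.2 gray 142.0 139 | 71 50 X -46.3 -44.3 gray 142.0 139 | 69 58 X -45.1 -44.2 gray 142.0 139 | 67 53 X -45.5 -44.1 gray 142.0 138 | 65 49 X -45.5 -44.1 gray 142.0 139 | 63 54 X -45.1 -44.2 gray 142.0 140 | 61 50 X -45.3 -44.1 gray 141.0 139 | 59 41 X -45.1 -44.1 gray 142.0 138 | 57 51 X -45.9 -44.1 gray 142.0 139 | 55 77 X -47.3 -45.0 gray 192.0 139 | 53 53 X -48.1 -46.7 gray 82.0 20 | 51 47 X -51.5 -47.0 gray 23.0 20 | 49 98 X -52.1 -49.8 gray 37.0 18 | 47 20 X -52.3 -51.5 gray 74.5 20 | 43 29 X -47.5 -46.5 gray 155.0 114 | 41 39 X -47.8 -46.3 gray 154.0 29 | 39 50 X -47.9 -46.9 gray 23.5 18 | 37 29 X -47.8 -46.9 gray 93.0 19 | 35 21 X -47.0 -46.2 gray 152.0 150 | 33 18 X -44.8 -44.4 gray 143.0 139 |
```

View pics/w10.png

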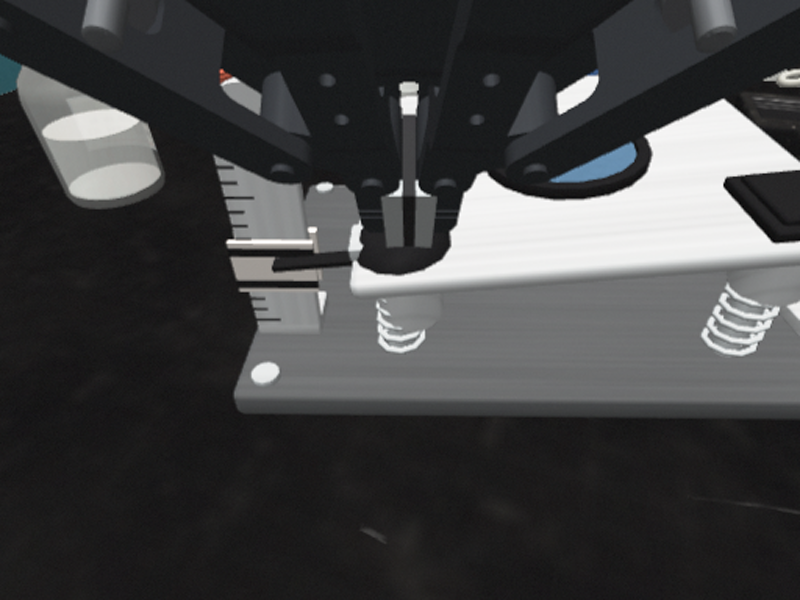

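The picture shows the pointer end at (275,265), between the rider lines at rows ~253 and ~285, about 1.5 mm above the middle. I'll go about 1 mm lower and hold again to be safe.

Emit:
{"api": "arm_command", "payload": {
  "plan": [
    [[0.05,0,0.04,0,0,0],[0.1,0,0.09,0,0,0],[0.1,0,0.09,0,0,0],[0.1,0,0.09,0,0,0],[0.1,0,0.09,0,0,0],[0.1,0,0.09,0,0,0],[0.1,0,0.09,0,0,0],[0.1,0,0.09,0,0,0],[0.1,0,0.09,0,0,0],[0.1,0,0.09,0,0,0],[0.1,0,0.09,0,0,0],[0.1,0,0.09,0,0,0]]
  ]
}}

```text
t: 7.85
tool_pos: [0.4031, 0.2804, 0.2042]
tool_rot: [-0.439, 2.489, 0.142]
contact_force: [4.9, -0.0, 9.3]
opening: 0.0001
grip_force: 4.2
```

```bash
python3 look.py w11; python3 -c "
from h import *
to([.491,.3133,.11]); print((T()[:3,:3].T@[0,0,1]).round(3))"
```

```text
t 7.85 F [ 4.9 -0.   9.3] tcp [0.4031 0.2804 0.2042]
w11.npy n 14122 slopes x,y [ 0.068  -0.1173] plate top z: round 0.0555 square 0.0696 pivot 0.07
edge [0.4887 0.3118 0.0567] shift cm [-3.32  0.07 -4.18]
[-0.581  0.001 -0.814]
```

Pointer at about 46.5 mm against the mark at 46, held for more than 1 s. Now I let go slowly.

Emit:
{"api": "arm_command", "payload": {
  "plan": [
    [[-0.2,0,-0.28,0,0,0],[-0.4,0,-0.56,0,0,0],[-0.6,0,-0.84,0,0,0],[-0.8,0,-1.12,0,0,0],[-1.0,0,-1.4,0,0,0],[-1.2,0,-1.68,0,0,0],[-1.5,0,-2.1,0,0,0],[-1.8,0,-2.52,0,0,0],[-2.1,0,-2.94,0,0,0],[-2.4,0,-3.36,0,0,0],[-2.6,0,-3.64,0,0,0],[-2.6,0,-3.64,0,0,0]]
  ]
}}

```text
t: 8.9
tool_pos: [0.402, 0.2798, 0.2475]
tool_rot: [-0.44, 2.495, 0.14]
contact_force: [0.3, 0.4, 0.6]
opening: 0.0001
grip_force: 0.0
```

```bash
python3 look.py w12; python3 -c "
from h import *
to([.527,.198,.095])"
```

```text
t 8.9 F [0.3 0.4 0.6] tcp [0.402  0.2798 0.2475]
w12.npy n 15861 slopes x,y [0.0013 0.0008] plate top z: round 0.0699 square 0.0698 pivot 0.07
edge [0.4866 0.3108 0.099 ] shift cm [  0.27 -11.98   0.28]
```

The plate is fully back up. Moving over to the square pad.

Emit:
{"api": "arm_command", "payload": {
  "plan": [
    [[0,-1.5,0,0,0,0],[0,-3,0,0,0,0],[0,-4.5,0,0,0,0],[0,-6,0,0,0,0],[0,-7.5,0,0,0,0],[0,-9,0,0,0,0],[0.05,-10.5,0.05,0,0,0],[0.15,-11.5,0.15,0,0,0],[0.27,-12,0.28,0,0,0],[0.27,-12,0.28,0,0,0],[0.27,-12,0.28,0,0,0]]
  ]
}}

```text
t: 9.87
tool_pos: [0.4421, 0.1667, 0.2421]
tool_rot: [-0.439, 2.497, 0.14]
contact_force: [-0.3, 0.9, 0.2]
opening: 0.0003
grip_force: 0.0
```

```bash
python3 look.py w13 -1
python3 - <<'E'
from pl import *
to([.527,.198,.076])
c=calibration("wrist"); c['pose']=np.load("w13c.npy"); Q=cloud(np.load("w13.npy"),c)
X=(Q[...,:2]-O)@mx; Y=(Q[...,:2]-O)@my; Z=Q[...,2]
m=(Z>.0745)&(Z<.079)&(X<-.03)&(X>-.075)&(Y<-.035)&(Y>-.08); print('\npad top X',np.percentile(X[m],[2,50,98])*1e3,'Y',np.percentile(Y[m],[2,50,98])*1e3, m.sum())
t=T(); e=t[:3,:3]@E0+t[:3,3]; print('edge X,Y',(e[:2]-O)@mx,(e[:2]-O)@my,e[2])
E
```

```text
t 9.8667 F [-0.3  0.9  0.2] tcp [0.4421 0.1667 0.2421]
w13.npy n 14794 slopes x,y [0.0015 0.0004] plate top z: round 0.0699 square 0.0698 pivot 0.07
73 35 X -43.0 -42.3 gray 141.0 138 | 71 36 X -43.0 -42.2 gray 142.0 133 | 69 38 X -43.1 -42.2 gray 141.0 139 | 67 107 X -50.9 -46.1 gray 38.0 20 | 65 26 X -51.0 -49.3 gray 97.5 21 | 63 5 X -43.3 -42.3 gray 140.0 96 | 57 31 X -43.0 -42.3 gray 141.0 138 | 55 51 X -45.2 -42.9 gray 193.0 139 | 53 49 X -45.9 -44.3 gray 153.0 21 | 51 27 X -45.8 -45.1 gray 23.0 19 | 49 22 X -45.2 -44.7 gray 113.5 19 | 47 25 X -45.5 -44.3 gray 153.0 129 | 45 29 X -45.4 -44.4 gray 153.0 152 | 43 24 X -45.1 -44.5 gray 153.0 152 | 41 26 X -45.2 -44.6 gray 153.0 138 | 39 37 X -46.7 -44.7 gray 80.0 20 | 37 22 X -45.8 -45.1 gray 53.0 20 | 35 18 X -45.4 -44.5 gray 149.5 52 | edge [0.5266 0.1979 0.0941] shift cm [ 1.01 -0.01  1.51]

pad top X [-61.20367043 -50.21934072 -36.00559942] Y [-71.77239211 -58.77530434 -45.90996903] 1557
edge X,Y -0.057567094771601594 -0.06166183698916358 0.094111792199952
```

The fingertip sits near the front rim of the square pad (pad top X −61…−36 in my frame, true finger edge about −60). I'll correct 8 mm rearward and 2.5 mm left, touch down, press lightly, then drag back so the pointer clears its rider.

Emit:
{"api": "arm_command", "payload": {
  "plan": [
    [[-0.33,0.13,0.23,0,0,0],[-0.66,0.25,0.46,0,0,0],[-0.4,0.25,0.83,0,0,0],[-0.1,0.25,1.26,0,0,0],[0.15,0.25,1.62,0,0,0],[0.4,0.25,1.97,0,0,0],[0.58,0.25,2.23,0,0,0],[0.72,0.25,2.43,0,0,0],[0.8,0.25,2.38,0,0,0],[0.88,0.25,2.32,0,0,0],[0.96,0.25,2.27,0,0,0],[0.96,0.25,2.27,0,0,0]]
  ]
}}

```text
t: 10.92
tool_pos: [0.4468, 0.171, 0.2195]
tool_rot: [-0.439, 2.493, 0.14]
contact_force: [1.5, 1.6, 2.6]
opening: 0.0001
grip_force: 1.3
```

```bash
python3 look.py w14 -1
```

```text
t 10.9167 F [1.5 1.6 2.6] tcp [0.4468 0.171  0.2195]
w14.npy n 13783 slopes x,y [0.0078 0.0093] plate top z: round 0.0698 square 0.0687 pivot 0.0701
73 46 X -43.6 -42.4 gray 142.5 140 | 71 49 X -43.1 -42.2 gray 143.0 129 | 69 47 X -43.2 -42.2 gray 142.0 140 | 67 57 X -51.4 -42.4 gray 142.0 22 | 65 124 X -51.6 -46.4 gray 47.0 17 | 63 13 X -50.7 -42.9 gray 120.0 105 | 59 2 X -43.1 -42.9 gray 105.0 104 | 57 38 X -43.0 -42.4 gray 142.0 104 | 55 56 X -45.6 -42.8 gray 194.0 141 | 53 61 X -46.2 -44.4 gray 140.0 19 | 51 36 X -46.0 -44.9 gray 22.0 18 | 49 31 X -45.5 -45.0 gray 101.0 21 | 47 34 X -45.0 -44.4 gray 154.5 153 | 45 39 X -45.0 -44.4 gray 154.0 153 | 43 30 X -45.1 -44.3 gray 154.5 153 | 41 44 X -45.7 -44.4 gray 154.0 145 | 39 40 X -46.4 -44.9 gray 27.0 20 | 37 38 X -46.0 -45.0 gray 53.0 20 | 35 16 X -45.5 -44.4 gray 152.0 114 | 33 4 X -42.9 -42.4 gray 147.0 146 |
```

Emit:
{"api": "arm_command", "payload": {
  "plan": [
    [[0.1,0,0.06,0,0,0],[0.2,0,0.14,0,0,0],[0.3,0,0.22,0,0,0],[0.4,0,0.3,0,0,0],[0.48,0,0.38,0,0,0],[0.56,0,0.46,0,0,0],[0.56,0,0.46,0,0,0],[0.56,0,0.46,0,0,0]]
  ]
}}

```text
t: 11.63
tool_pos: [0.4447, 0.1703, 0.2118]
tool_rot: [-0.44, 2.495, 0.14]
contact_force: [3.0, 0.6, 4.5]
opening: 0.0004
grip_force: 2.2
```

```bash
python3 look.py w15 -1
```

```text
t 11.6333 F [3.  0.6 4.5] tcp [0.4447 0.1703 0.2118]
w15.npy n 14068 slopes x,y [0.0388 0.0682] plate top z: round 0.0696 square 0.0614 pivot 0.0697
73 50 X -43.9 -42.1 gray 143.0 140 | 71 58 X -43.8 -42.3 gray 142.0 132 | 69 48 X -43.0 -42.4 gray 142.0 140 | 67 51 X -43.1 -42.2 gray 142.0 140 | 65 51 X -43.5 -42.2 gray 143.0 140 | 63 46 X -43.4 -42.1 gray 142.0 140 | 61 52 X -43.3 -42.4 gray 143.0 140 | 59 41 X -43.3 -42.2 gray 142.0 140 | 57 93 X -50.9 -44.7 gray 85.0 23 | 55 70 X -50.5 -46.7 gray 37.0 19 | 53 14 X -49.7 -44.3 gray 143.0 20 | 51 11 X -45.4 -45.2 gray 23.0 21 | 49 35 X -45.8 -44.7 gray 101.0 22 | 47 42 X -45.7 -44.4 gray 154.0 153 | 45 40 X -45.8 -44.6 gray 154.0 153 | 43 33 X -45.5 -44.5 gray 154.0 152 | 41 41 X -45.5 -44.5 gray 154.0 145 | 39 46 X -46.0 -44.8 gray 28.0 18 | 37 35 X -45.9 -45.0 gray 35.0 20 | 35 21 X -45.2 -44.4 gray 153.0 101 | 33 11 X -44.2 -44.0 gray 148.0 141 |
```

Passing cleanly with 4.5 N. Next 6.5 mm with the same bias.

Emit:
{"api": "arm_command", "payload": {
  "plan": [
    [[0.1,0,0.07,0,0,0],[0.2,0,0.14,0,0,0],[0.3,0,0.22,0,0,0],[0.38,0,0.29,0,0,0],[0.46,0,0.35,0,0,0],[0.54,0,0.42,0,0,0],[0.54,0,0.42,0,0,0],[0.54,0,0.42,0,0,0]]
  ]
}}

```text
t: 12.35
tool_pos: [0.4434, 0.1698, 0.2061]
tool_rot: [-0.439, 2.493, 0.14]
contact_force: [3.7, 1.7, 6.7]
opening: 0.0001
grip_force: 3.1
```

```bash
python3 look.py w16 -1
```

```text
t 12.35 F [3.7 1.7 6.7] tcp [0.4434 0.1698 0.2061]
w16.npy n 14345 slopes x,y [0.0598 0.1082] plate top z: round 0.0694 square 0.0564 pivot 0.0695
73 56 X -43.3 -42.2 gray 142.0 140 | 71 56 X -43.4 -42.2 gray 142.0 135 | 69 53 X -43.4 -42.3 gray 142.0 137 | 67 57 X -43.6 -42.1 gray 143.0 141 | 65 48 X -43.0 -42.2 gray 142.0 140 | 63 53 X -43.4 -42.3 gray 143.0 140 | 61 49 X -43.9 -42.2 gray 142.0 140 | 59 50 X -43.3 -42.1 gray 142.0 140 | 57 47 X -43.3 -42.1 gray 142.0 140 | 55 58 X -45.5 -42.6 gray 150.0 140 | 53 69 X -46.6 -44.2 gray 154.0 23 | 51 69 X -51.3 -45.3 gray 25.0 18 | 49 53 X -50.3 -48.1 gray 38.0 18 | 47 18 X -49.9 -44.8 gray 154.0 34 | 45 11 X -44.9 -44.6 gray 154.0 129 | 43 35 X -45.6 -44.7 gray 154.0 114 | 41 45 X -46.3 -44.3 gray 154.0 29 | 39 48 X -46.1 -45.0 gray 28.0 19 | 37 36 X -46.0 -45.1 gray 23.0 18 | 35 24 X -45.2 -44.4 gray 154.0 94 | 33 8 X -43.8 -42.9 gray 143.5 139 |
```

Emit:
{"api": "arm_command", "payload": {
  "plan": [
    [[0.06,0,0.06,0,0,0],[0.12,0,0.12,0,0,0],[0.18,0,0.17,0,0,0],[0.18,0,0.17,0,0,0],[0.18,0,0.17,0,0,0],[0.18,0,0.17,0,0,0],[0.18,0,0.17,0,0,0],[0.18,0,0.17,0,0,0],[0.18,0,0.17,0,0,0],[0.18,0,0.17,0,0,0],[0.18,0,0.17,0,0,0],[0.18,0,0.17,0,0,0]]
  ]
}}

```text
t: 13.4
tool_pos: [0.4432, 0.1698, 0.2044]
tool_rot: [-0.439, 2.492, 0.141]
contact_force: [2.1, 1.4, 9.9]
opening: 0.0006
grip_force: 4.2
```

```bash
python3 look.py w17 -1
```

```text
t 13.4 F [2.1 1.4 9.9] tcp [0.4432 0.1698 0.2044]
w17.npy n 14412 slopes x,y [0.0655 0.1185] plate top z: round 0.0693 square 0.0551 pivot 0.0694
73 57 X -43.2 -42.1 gray 143.0 140 | 71 57 X -43.5 -42.0 gray 143.0 134 | 69 60 X -43.2 -42.4 gray 142.0 140 | 67 50 X -43.4 -42.3 gray 142.0 141 | 65 52 X -43.4 -42.4 gray 143.0 140 | 63 49 X -43.5 -42.1 gray 142.0 140 | 61 53 X -43.1 -42.1 gray 143.0 140 | 59 47 X -43.3 -42.4 gray 142.0 140 | 57 46 X -43.7 -42.3 gray 142.0 140 | 55 58 X -45.2 -42.4 gray 155.5 141 | 53 73 X -45.7 -44.2 gray 155.0 19 | 51 55 X -45.7 -45.0 gray 22.0 19 | 49 67 X -50.7 -45.6 gray 39.0 22 | 47 44 X -50.6 -47.2 gray 58.5 19 | 45 13 X -48.8 -44.4 gray 154.0 100 | 43 23 X -45.9 -44.6 gray 154.0 111 | 41 39 X -45.5 -44.4 gray 154.0 130 | 39 45 X -45.8 -44.8 gray 80.0 21 | 37 35 X -45.7 -45.0 gray 34.0 19 | 35 32 X -45.4 -44.6 gray 150.0 100 | 33 4 X -43.9 -42.7 gray 141.0 139 |
```

View pics/w17.png

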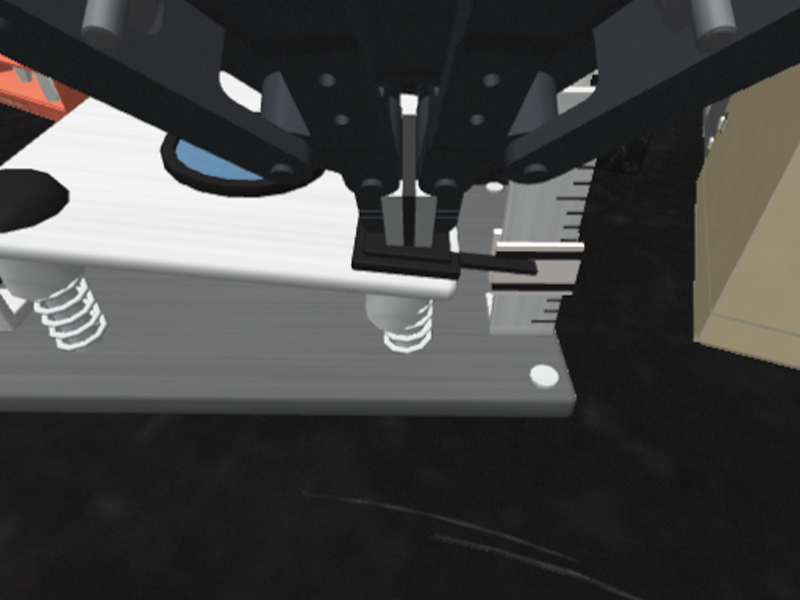

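The picture shows the square pointer's end at (535,266), between the lines at rows ~253 and ~287, about 1.5–2 mm above the middle. One more small step, with a little drag, then another hold.

Emit:
{"api": "arm_command", "payload": {
  "plan": [
    [[0.07,0,0.03,0,0,0],[0.14,0,0.06,0,0,0],[0.14,0,0.06,0,0,0],[0.14,0,0.06,0,0,0],[0.14,0,0.06,0,0,0],[0.14,0,0.06,0,0,0],[0.14,0,0.06,0,0,0],[0.14,0,0.06,0,0,0],[0.14,0,0.06,0,0,0],[0.14,0,0.06,0,0,0],[0.14,0,0.06,0,0,0],[0.14,0,0.06,0,0,0]]
  ]
}}

```text
t: 14.45
tool_pos: [0.4429, 0.1697, 0.2037]
tool_rot: [-0.438, 2.49, 0.141]
contact_force: [3.8, 3.8, 10.7]
opening: 0.0001
grip_force: 4.5
```

```bash
python3 look.py w18
```

```text
t 14.45 F [ 3.8  3.8 10.7] tcp [0.4429 0.1697 0.2037]
w18.npy n 14407 slopes x,y [0.0672 0.1217] plate top z: round 0.0693 square 0.0547 pivot 0.0694
```

Emit:
{"api": "arm_command", "payload": {
  "plan": [
    [[0.08,0,0.04,0,0,0],[0.16,0,0.08,0,0,0],[0.16,0,0.08,0,0,0],[0.16,0,0.08,0,0,0],[0.16,0,0.08,0,0,0],[0.16,0,0.08,0,0,0],[0.16,0,0.08,0,0,0],[0.16,0,0.08,0,0,0],[0.16,0,0.08,0,0,0],[0.16,0,0.08,0,0,0],[0.16,0,0.08,0,0,0],[0.16,0,0.08,0,0,0]]
  ]
}}

```text
t: 15.5
tool_pos: [0.4425, 0.1696, 0.2028]
tool_rot: [-0.438, 2.488, 0.141]
contact_force: [3.4, 3.5, 10.8]
opening: 0.0003
grip_force: 4.7
```

```bash
python3 look.py w19 -1
```

```text
t 15.5 F [ 3.4  3.5 10.8] tcp [0.4425 0.1696 0.2028]
w19.npy n 14401 slopes x,y [0.07   0.1266] plate top z: round 0.0693 square 0.0541 pivot 0.0694
73 50 X -43.1 -42.2 gray 143.0 127 | 71 57 X -43.3 -42.2 gray 143.0 121 | 69 51 X -43.5 -42.1 gray 143.0 140 | 67 56 X -43.7 -42.2 gray 143.0 141 | 65 55 X -43.2 -42.2 gray 143.0 140 | 63 46 X -43.9 -42.2 gray 143.0 141 | 61 52 X -43.7 -42.1 gray 143.0 141 | 59 50 X -43.3 -42.3 gray 143.0 141 | 57 49 X -43.1 -42.1 gray 143.0 140 | 55 66 X -45.7 -42.5 gray 174.0 141 | 53 65 X -45.2 -44.3 gray 154.0 28 | 51 54 X -46.1 -45.1 gray 22.0 17 | 49 35 X -46.4 -44.9 gray 115.0 20 | 47 82 X -50.2 -46.0 gray 40.5 18 | 45 22 X -49.9 -46.8 gray 127.0 20 | 43 11 X -45.3 -44.5 gray 154.0 110 | 41 29 X -45.4 -44.6 gray 154.0 114 | 39 50 X -45.7 -44.7 gray 26.0 19 | 37 35 X -45.8 -45.0 gray 35.0 18 | 35 27 X -45.3 -44.4 gray 152.0 101 | 33 6 X -43.7 -43.2 gray 147.5 142 |
```

Tip ≈ 45.3 mm against the mark at ~44.5, held for about a second. I let go and clear the mount.

Emit:
{"api": "arm_command", "payload": {
  "plan": [
    [[-0.2,0,-0.28,0,0,0],[-0.4,0,-0.56,0,0,0],[-0.6,0,-0.84,0,0,0],[-0.8,0,-1.12,0,0,0],[-1.0,0,-1.4,0,0,0],[-1.2,0,-1.68,0,0,0],[-1.5,0,-2.1,0,0,0],[-1.8,0,-2.52,0,0,0],[-2.1,0,-2.94,0,0,0],[-2.5,0,-3.5,0,0,0],[-2.9,0,-4.06,0,0,0],[-2.9,0,-4.06,0,0,0]]
  ]
}}

```text
t: 16.55
tool_pos: [0.4414, 0.1691, 0.2513]
tool_rot: [-0.44, 2.493, 0.14]
contact_force: [0.1, 0.1, 1.2]
opening: -0.0001
grip_force: 0.0
```

```bash
python3 look.py w20
```

```text
t 16.55 F [0.1 0.1 1.2] tcp [0.4414 0.1691 0.2513]
w20.npy n 16177 slopes x,y [0.0011 0.0001] plate top z: round 0.0699 square 0.0698 pivot 0.07
```

```bash
python3 -c "
from station import *
print(finish_job())"
```

```text
the job is handed in; nothing more can be done
None
```

I pressed both pads to their marks (pointers within about 1 mm of the middle by my camera measurements), held each for at least a second and let go, and the job is handed in with the plate level and fully back up; early in the round press its pointer caught on the rider and briefly tipped the square corner by about 7 mm, but I freed it and saw no rider move.

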